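# Empty the coil scoop into the spares drawer and shut it

## Task

Tip all four copper coils out of the small scoop into the front compartment of the open spares drawer, then stand the empty scoop upright back on its green mat and push the drawer home until it clicks in at its detent, without slamming it. Leave the other things on the bench and on the cabinet where they are.

Things in the scene. Friction and masses are not known exactly. Their poses are not given: they have to be found in the camera images.
- cabinet: Grey sheet-steel benchtop cabinet with one drawer, fixed, 260 deep (x) x 250 wide (y) x 115 high mm. Origin: centre of its underside on the bench. Its own -x points out of the front, the way the drawer opens, roughly towards the robot.
- drawer (a joint): Slide of the drawer in m: 0 = fully home, grows as it is pulled out (at most 0.185), starts well open. About 1.5 N to slide; a sprung roller detent, felt from about 0.019, adds some 4 N up to its crest at 0.008; past the crest it draws the drawer in to 0.
- compartment (a point): Centre of the inner floor of the drawer's front compartment, 26 mm above the bench; moves with the drawer, axes as the cabinet's. Inside 115 (x) x 212 (y) mm. Side walls and rear divider (4 mm thick) rise 55 mm above it; the blue front panel (12 thick, 244 wide, outer face at x = -69.5) rises 78 mm above it. Behind the divider lies a rear compartment with stock.
- handle (a point): Middle of the drawer's handle, a level round steel bar 110 mm long along y, 35 mm in front of the panel's outer face, 70 mm above the bench; axes as the cabinet's, moves with the drawer.
- mat: Green square mat 160 x 160 x 3 mm, fixed to the bench; origin at the centre of its underside. It may lie on the left or the right of the drawer.
- scoop: Loose aluminium scoop, 280 g, on the mat: flat tray x = -50 to +40, 80 wide (y) mm, floor and walls 3 mm thick, side walls 30 high, back wall 34 high at x = +38.5, no wall on the -x side (the pouring lip). Origin on its underside, z up. Upright orange handle over the back wall, 30 (x) x 14 (y) mm, centred at x = +36, y = 0, from z = 34 to 94 mm.
- scoop_grip (a point): Point in the middle of the scoop's orange handle, 68 mm above the scoop's underside; axes as the scoop's. The handle is 14 mm thick along y.
- scoop_lip (a point): Middle of the scoop's open pouring lip, on top of its floor, axes as the scoop's.
- coil0_center (a point): Centre of a loose choke coil: copper drum with black flanges, 21 mm diameter, 18 mm high, 30 g; it starts standing in the scoop.
- coil1_center (a point): Centre of a loose choke coil: copper drum with black flanges, 21 mm diameter, 18 mm high, 30 g; it starts standing in the scoop.
- coil2_center (a point): Centre of a loose choke coil: copper drum with black flanges, 21 mm diameter, 18 mm high, 30 g; it starts standing in the scoop.
- coil3_center (a point): Centre of a loose choke coil: copper drum with black flanges, 21 mm diameter, 18 mm high, 30 g; it starts standing in the scoop.
- coil0: The same coil; origin at the centre of one of its flat ends, its own z along the drum.
- coil1: The same coil; origin at the centre of one of its flat ends, its own z along the drum.
- coil2: The same coil; origin at the centre of one of its flat ends, its own z along the drum.
- coil3: The same coil; origin at the centre of one of its flat ends, its own z along the drum.
- bin: Loose blue open plastic bin 150 x 105 x 70 mm (origin: centre of underside); leave alone.
- can: Loose spray can, 60 mm diameter, 160 mm high, beside the cabinet (origin: centre of underside); leave alone.
- meter: Loose yellow hand meter 75 x 145 x 42 mm lying beside the cabinet (origin: centre of underside); leave alone.
- screwdriver: Loose screwdriver 200 mm long, about 30 mm high, lying along the front edge of the cabinet's top; leave alone.
- spool: Loose solder spool, 60 mm diameter, 50 mm high, standing on the middle of the cabinet's top (origin: centre of underside); leave alone.
- fan: Loose black square fan 80 x 80 x 28 mm lying on the bench (origin: centre of underside); leave alone.
- heatsink: Loose aluminium heat sink 80 x 70 x 37 mm on the bench (origin: centre of underside); leave alone.
Not all that is in view belongs to the job. What is shaped like the scoop but purple is not meant.

How it is judged (in metres and radians):
On the way:
1. all four coils lie in the front compartment while the drawer is still open by more than 80 mm (x of coil0_center in the frame of compartment between -0.054 and 0.054 m and y of coil0_center in the frame of compartment between -0.102 and 0.102 m and z of coil0_center in the frame of compartment between 0 and 0.046 m and x of coil1_center in the frame of compartment between -0.054 and 0.054 m and y of coil1_center in the frame of compartment between -0.102 and 0.102 m and z of coil1_center in the frame of compartment between 0 and 0.046 m and x of coil2_center in the frame of compartment between -0.054 and 0.054 m and y of coil2_center in the frame of compartment between -0.102 and 0.102 m and z of coil2_center in the frame of compartment between 0 and 0.046 m and x of coil3_center in the frame of compartment between -0.054 and 0.054 m and y of coil3_center in the frame of compartment between -0.102 and 0.102 m and z of coil3_center in the frame of compartment between 0 and 0.046 m and value of joint drawer above 0.08 m), for 0.2 s.
At the end, for the whole second after the job is handed in: All four coils at rest in the drawer's front compartment, the drawer home at its detent (within 3 mm), the scoop at rest upright (within 0.08 rad) on the green mat, its origin within 60 mm of the mat's centre along each of the mat's sides (x of coil0_center in the frame of compartment between -0.054 and 0.054 m and y of coil0_center in the frame of compartment between -0.102 and 0.102 m and z of coil0_center in the frame of compartment between 0 and 0.046 m and x of coil1_center in the frame of compartment between -0.054 and 0.054 m and y of coil1_center in the frame of compartment between -0.102 and 0.102 m and z of coil1_center in the frame of compartment between 0 and 0.046 m and x of coil2_center in the frame of compartment between -0.054 and 0.054 m and y of coil2_center in the frame of compartment between -0.102 and 0.102 m and z of coil2_center in the frame of compartment between 0 and 0.046 m and x of coil3_center in the frame of compartment between -0.054 and 0.054 m and y of coil3_center in the frame of compartment between -0.102 and 0.102 m and z of coil3_center in the frame of compartment between 0 and 0.046 m and value of joint drawer below 0.003 m and angle between scoop's own z axis and vertical below 0.08 rad and x of scoop in the frame of mat between -0.06 and 0.06 m and y of scoop in the frame of mat between -0.06 and 0.06 m and z of scoop in the frame of mat between 0 and 0.008 m and linear speed of each of scoop, coil0, coil1, coil2, coil3 below 0.03 m/s); the robot touches nothing.
It fails at once if the drawer is slammed (closing faster than 0.5 m/s) (velocity of joint drawer below -0.5 m/s).
It fails at once if another thing on the bench or cabinet is shifted by more than 30 mm (distance of any of bin, can, meter, screwdriver, spool, fan, heatsink from where it was at the start of the episode above 0.03 m).
It also fails if it takes over 67 s, if anything falls off the work surface, if the arm or the gripper's body presses on something with over 40 N, if the wrist force passes 120 N, or if a joint passes its speed limit or range.

## Robot

A 7-joint arm with a two-finger parallel gripper is mounted at the origin on the work surface. World frame = base frame: x ahead of the robot, y to its left, z up, the work surface at z = 0. Lengths are in m, angles in degrees, forces in N, time in s.
With the tool pointing down it reaches from about 0.4 to 0.85 m from the base axis. Payload 10.4 kg.
Tool frame: the origin (TCP) lies midway between the tips of the shut fingers; the grasp point (between the pads) lies manip.tcp_to_grasp behind it (manip.tcp_to_grasp is the distance from the TCP to the grasp point, in m); z points along the fingers, y is the line along which they close (so a half turn about z gives the same grasp; the last joint's range is limited). The gripper opens to 87 mm and grips with 3 to 60 N. Pads are 19 mm wide; open, the fingers measure 117 mm over their backs; the gripper's body (75 mm by 190 mm) begins 51 mm behind the grasp point.
Start: joints at [66.543, 19.034, -3.707, 83.658, 1.238, 77.344, -5.071], TCP at [0.236, -0.579, 0.223] pointing down, gripper open.
Joint ranges: [-148.97, 148.97], [-28.65, 121.19], [-84.17, 76.75], [9.2, 138.47], [-72.65, 252.65], [3.7, 117.97], [-149.18, 149.18]. Speed limits (degrees/s): [127.2, 127.2, 159.86, 159.86, 180, 180, 180].

## Interface

Orientations are given as a 3x3 rotation matrix whose columns are the frame's x, y, z axes.
In Python, from bench import manip gives the robot as it stands. The module is installed in compiled form; this text tells all that it offers.
- The arm moves only by the tool arm_command, never from a script. Its argument "targets" is a list of rows, each a list of 7 numbers: the shift along the world's x, y, z in mm, then the turn, a rotation vector about the world's x, y, z in degrees, then the finger opening in mm, from 0 to 87. In form: [[tx, ty, tz, wx, wy, wz, grip], ...]. A call has 1 to 12 rows; each row is the pose to reach, as a shift and turn from the pose commanded when the call began; what a row does not reach only later rows make up. A row lasts 1/8 s, in which the tool goes at most 62.5 mm and 10.7 degrees, less where a joint would pass 70% of its speed; a pose out of reach is approached as far as the arm can. A call with a gripper value outside its range is refused whole. The fingers move at their own pace and stop on an object; "newtons" is the grip in N (left out, the last holds). Time passes only in rows, so rows that repeat a pose let the fingers close. It gives the time, the measured TCP pose, the force, the opening and the grip force at its end, in the units of the state.
- manip.sense(): the state, without advancing time (a new reading comes with each control period).
- manip.camera(name): name is "scene" or "top" or "wrist"; returns a dict with "frame" (400x640x3 uint8, blue, green, red), "intrinsics" (3x3 intrinsics, pixels), "R" (3x3) and "t" (3): a world point X has camera coordinates R X + t; the wrist camera has in their place "mount" (4x4, takes a point from camera to tool coordinates, whose origin is the TCP and whose axes are the flange's). Camera axes: x right, y down, z forward; pixel columns grow to the right and rows downward; lengths in m; the calibration is good to about 2 mm. A picture is of the moment at which its call begins: read the wrist's pose just before it. There is no depth.
- manip.close_job(): hands the job in; it is judged then, once.
Trained networks look in the newest picture that a camera, given by its name, has taken for a name from the list of things; names that differ only in an ending like _2 or _b are one class to them, and where a whole thing is asked for, a point or a joint stands for the part that bears it (a point fixed in the world has none). Each returns a list of dicts, best first, with "conf" (0 to 1); they miss things now and then, are a little off and sometimes report something else, mostly with a low value. They report only what shows in the picture. A call takes as long as a camera call. They do not tell look-alikes from the thing itself.
- manip.boxes_of(camera, name): "extent" ([left, top, width, height] in pixels, round what is visible of it).
- manip.masks_of(camera, name): "mask" (400x640 bool, what is visible of it) and "extent" ([left, top, width, height] in pixels, round what is visible of it).
The state is a dict: "time_s": time; "joint_pos": joint angles; "qvel": joint speeds; "effort": joint torques, N m; "tcp_pos": TCP position; "tcp_rot": TCP orientation; "wrist_force": force on the tool from outside, world axes, zero at the start; "moment": the same for the moment, N m; "opening": finger opening in m; "finger_force": force on a finger pad.
Only numpy, scipy, OpenCV 4.12 (cv2) and the standard library are available. Lean on these libraries where they do the work, as an engineer would, in place of code of your own. Each camera call takes 0.05 s, during which the arm holds its last target. There are 200 camera calls.

## Working session

There is one attempt and no reset: what is moved stays moved. The work goes in short steps, Python scripts to look and compute and a tool call to move; the robot and the scene stay as the last step left them, time stands still between calls to the robot, and variables do not carry over. Pictures are saved under pics/ and viewed, at most 10 in all, crops included, and the job is handed in when it is done.

Besides the shell and the picture viewer there is one more tool, called by a JSON object that holds its "fn" and its "kwargs", one argument or row to a line. arm_command: Moves the arm, as the interface text tells. Its arguments: {"type":"object","properties":{"targets":{"type":"array","items":{"type":"array","items":{"type":"number"}}},"newtons":{"type":"number"}},"required":["targets"]}

```bash
mkdir -p pics; python3 - <<'E'
from bench import manip
import cv2,numpy as np
s=manip.sense();print(s['time_s'],s['tcp_pos'],s['tcp_rot'],s['opening'],manip.tcp_to_grasp)
for c in ('scene','top'):
    d=manip.camera(c);cv2.imwrite(f'pics/{c}0.png',d['frame']);print(c,d['intrinsics'].tolist() if hasattr(d['intrinsics'],'tolist') else d['intrinsics'],np.round(d['R'],4).tolist(),np.round(d['t'],4).tolist())
    for n in ('scoop','mat','drawer','handle','cabinet','coil0','screwdriver','scoop_grip'):
        print(n,[(round(b['conf'],2),[round(float(v)) for v in b['extent']]) for b in manip.boxes_of(c,n)][:6])
E
```

```text
0.0 [ 0.23560194 -0.57845363  0.22173195] [[ 9.26118801e-01  3.77231464e-01 -6.23623966e-04]
 [ 3.77231972e-01 -9.26117838e-01  1.33784414e-03]
 [-7.28723762e-05 -1.47425351e-03 -9.99998911e-01]] 0.08678831136488115 0.0187
scene [[375.31979432451226, 0.0, 320.64468711760657], [0.0, 375.31979432451226, 196.37932484107336], [0.0, 0.0, 1.0]] [[-0.8256, 0.5642, -0.0068], [0.3962, 0.5712, -0.7189], [-0.4017, -0.5962, -0.6951]] [0.4778, -0.1641, 1.3343]
scoop [(0.78, [382, 183, 42, 36]), (0.64, [282, 130, 27, 26])]
mat [(0.62, [271, 126, 58, 41])]
drawer [(0.73, [287, 157, 91, 86])]
handle [(0.76, [286, 160, 96, 82]), (0.6, [226, 156, 46, 36])]
cabinet [(0.77, [193, 155, 185, 164]), (0.67, [226, 159, 42, 32])]
coil0 [(0.22, [287, 159, 89, 81]), (0.21, [281, 131, 32, 26])]
screwdriver [(0.62, [257, 187, 57, 39])]
scoop_grip [(0.87, [281, 128, 31, 28]), (0.72, [387, 187, 38, 30]), (0.31, [256, 187, 52, 34])]
top [[434.80181224109214, 0.0, 322.7351321602238], [0.0, 434.80181224109214, 194.96227672693377], [0.0, 0.0, 1.0]] [[0.0097, -1.0, -0.0021], [-0.9983, -0.0096, -0.0567], [0.0567, 0.0027, -0.9984]] [0.0006, 0.588, 1.1851]
scoop [(0.89, [425, 222, 42, 44])]
mat [(0.7, [434, 237, 8, 5]), (0.59, [416, 218, 58, 57]), (0.17, [452, 238, 9, 9])]
drawer [(0.73, [281, 170, 97, 85]), (0.26, [399, 146, 58, 38])]
handle [(0.78, [280, 168, 97, 87])]
cabinet [(0.82, [263, 66, 113, 188])]
coil0 [(0.62, [448, 237, 9, 11]), (0.49, [430, 234, 9, 11]), (0.39, [443, 242, 1, 7])]
screwdriver [(0.63, [284, 140, 73, 20]), (0.56, [426, 222, 42, 44])]
scoop_grip [(0.96, [267, 259, 47, 40]), (0.61, [428, 220, 40, 45])]
```

```bash
python3 - <<'E'
import cv2,numpy as np
a=cv2.imread('pics/top0.png');b=cv2.imread('pics/scene0.png')
cv2.imwrite('pics/v1.png',cv2.resize(a[50:350,160:560],None,fx=2,fy=2,interpolation=cv2.INTER_CUBIC))
cv2.imwrite('pics/v2.png',cv2.resize(b[80:340,160:480],None,fx=2.3,fy=2.3,interpolation=cv2.INTER_CUBIC))
E
```

```text
(no output)
```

View pics/v1.png

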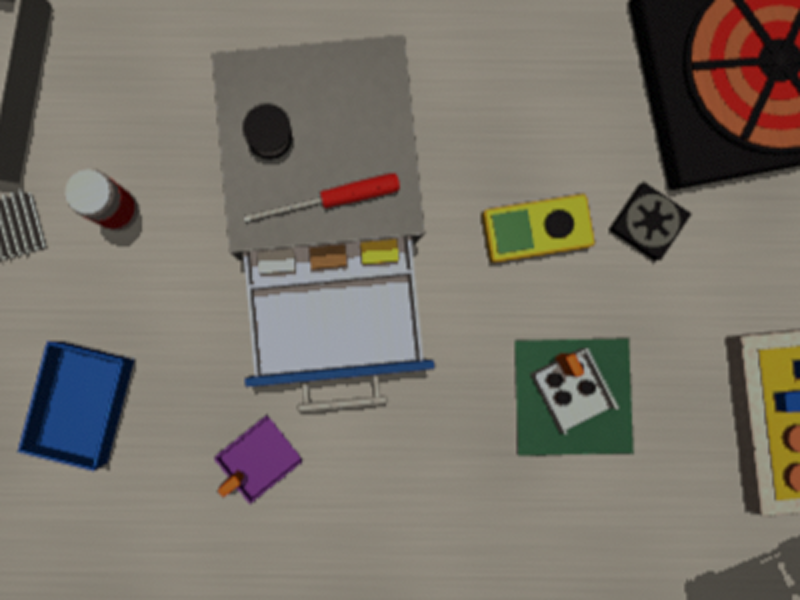

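View pics/v2.png

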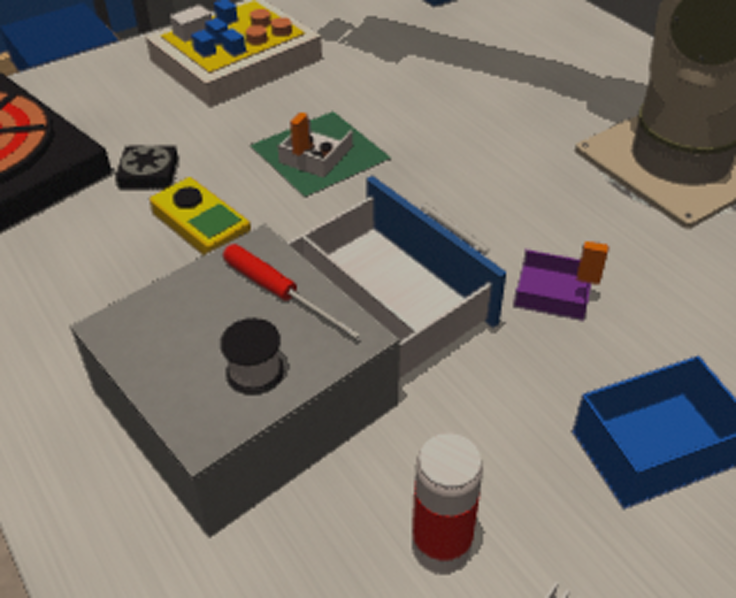

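The silver scoop with the orange handle on the green mat is at top px (446,244). The purple look-alike is at (288,279), in front of the drawer. The silver one fits: aluminium, on the mat, four coils in it. Next I measure from the views, including the wrist camera.

```bash
cat > h.py <<'E'
import cv2,numpy as np
from bench import manip
def cam(c):
    """returns frame,K,R,t (world->cam)"""
    s=manip.sense();d=manip.camera(c);K=np.array(d['intrinsics'])
    if c=='wrist':
        M=np.array(d['mount']);Rw=np.array(s['tcp_rot'])@M[:3,:3];tw=np.array(s['tcp_rot'])@M[:3,3]+s['tcp_pos']
        return d['frame'],K,Rw.T,-Rw.T@tw
    return d['frame'],K,np.array(d['R']),np.array(d['t'])
def plane(C,uv,z):
    f,K,R,t=C;o=-R.T@t;r=R.T@np.linalg.inv(K)@[uv[0],uv[1],1];return o+r*(z-o[2])/r[2]
def proj(C,X):
    f,K,R,t=C;p=K@(R@np.asarray(X,float)+t);return p[:2]/p[2]
def tri(obs):
    A=np.zeros((3,3));b=np.zeros(3);L=[]
    for C,uv in obs:
        f,K,R,t=C;o=-R.T@t;r=R.T@np.linalg.inv(K)@[uv[0],uv[1],1];r/=np.linalg.norm(r);P=np.eye(3)-np.outer(r,r);A+=P;b+=P@o;L.append((P,o))
    X=np.linalg.solve(A,b);return X,[round(float(np.linalg.norm(P@(X-o)))*1e3,1) for P,o in L]
def blobs(f,lo,hi,amin=20):
    m=cv2.inRange(cv2.cvtColor(f,cv2.COLOR_BGR2HSV),np.array(lo),np.array(hi));n,l,st,ce=cv2.connectedComponentsWithStats(m)
    return [(st[i].tolist(),ce[i],l==i) for i in np.argsort(-st[:,4]) if i and st[i,4]>=amin]
E
python3 - <<'E'
from h import *
T=cam('top');S=cam('scene');W=cam('wrist')
cv2.imwrite('pics/w0.png',W[0])
np.set_printoptions(precision=4,suppress=True)
for n,C in(('top',T),('scene',S),('wrist',W)):
    print(n,'orange',[(b[0],b[1].round(1)) for b in blobs(C[0],(5,150,90),(17,255,255))][:5])
    print(n,'green',[(b[0],b[1].round(1)) for b in blobs(C[0],(60,80,30),(90,255,160),100)][:3])
g=blobs(T[0],(60,80,30),(90,255,160),100)[0][2]
# mat corners via hull rect
cs=cv2.boxPoints(cv2.minAreaRect(np.argwhere(g)[:,::-1].astype(np.float32)))
P=np.array([plane(T,c,.003) for c in cs]);print('mat',P,P.mean(0))
# drawer panel blue
for b in blobs(T[0],(100,120,50),(125,255,255),150)[:3]:
    r=cv2.minAreaRect(np.argwhere(b[2])[:,::-1].astype(np.float32));print('blue',r,[plane(T,c,.104) for c in cv2.boxPoints(r)])
# cabinet top from mask
m=manip.masks_of('top','cabinet')[0]['mask'];print('cab',[plane(T,c,.115) for c in cv2.boxPoints(cv2.minAreaRect(np.argwhere(m)[:,::-1].astype(np.float32)))])
E
```

```text
top orange [([507, 85, 27, 33, 330], array([518.4, 100.9])), ([535, 110, 38, 14, 323], array([553.5, 117.5])), ([506, 46, 22, 35, 318], array([514.7,  63.3])), ([573, 79, 21, 35, 309], array([584.6,  95.9])), ([528, 37, 37, 13, 305], array([546.1,  42.3]))]
top green [([52, 38, 85, 82, 5268], array([93.9, 78.4])), ([418, 220, 58, 57, 2022], array([446.4, 250.3]))]
scene orange [([122, 153, 34, 8, 154], array([138.6, 157.1])), ([157, 137, 23, 18, 135], array([168.6, 145.1])), ([107, 143, 15, 16, 125], array([113.1, 150.2])), ([110, 125, 23, 15, 107], array([120.5, 132.2])), ([164, 122, 16, 13, 99], array([172.6, 127.5]))]
scene green [([270, 129, 59, 36, 612], array([300.8, 147.2]))]
wrist orange [([395, 41, 37, 41, 1156], array([412.9,  60.1])), ([373, 92, 36, 36, 1022], array([390.4, 109.5])), ([422, 96, 36, 36, 1016], array([439.2, 113.8]))]
wrist green [([164, 0, 77, 28, 1126], array([212.1,   9.1]))]
mat [[0.828  0.7781 0.003 ]
 [1.0358 0.7533 0.003 ]
 [1.002  0.5424 0.003 ]
 [0.7949 0.5691 0.003 ]] [0.9152 0.6607 0.003 ]
blue ((195.5053253173828, 251.97962951660156), (40.00887680053711, 58.26739501953125), 14.620874404907227) [array([0.3755, 0.3948, 0.104 ]), array([0.5187, 0.3614, 0.104 ]), array([0.494 , 0.2618, 0.104 ]), array([0.3511, 0.2958, 0.104 ])]
blue ((329.46630859375, 236.1460723876953), (4.550836563110352, 93.62397766113281), 84.5596694946289) [array([0.4714, 0.1072, 0.104 ]), array([ 0.4963, -0.1303,  0.104 ]), array([ 0.4848, -0.1314,  0.104 ]), array([0.4599, 0.1059, 0.104 ])]
cab [array([0.8925, 0.1571, 0.115 ]), array([ 0.9168, -0.0948,  0.115 ]), array([ 0.4476, -0.1364,  0.115 ]), array([0.4242, 0.1096, 0.115 ])]
```

View pics/w0.png

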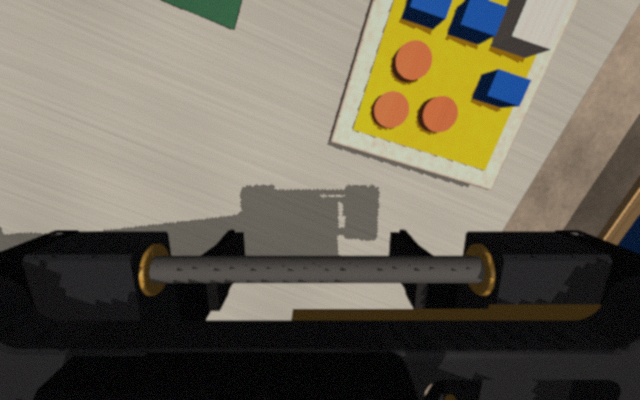

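The wrist view shows only the mat's corner at (235,25). I'll work out rough places and then move over the scoop.

```bash
python3 - <<'E'
from h import *
np.set_printoptions(precision=4,suppress=True)
T=cam('top');S=cam('scene')
g=blobs(T[0],(60,80,30),(90,255,160),100)[1][2]
P=np.array([plane(T,c,.003) for c in cv2.boxPoints(cv2.minAreaRect(np.argwhere(g)[:,::-1].astype(np.float32)))]);print('mat',P,P.mean(0))
print('scoop rough h', plane(T,(446,232),.095), plane(T,(448,246),.02))
for n,C,x0,y0,x1,y1 in(('top',T,420,215,480,280),('scene',S,270,120,330,170)):
    print(n,[(b[0],b[1].round(1)) for b in blobs(C[0],(3,130,60),(20,255,255),8) if x0<b[1][0]<x1 and y0<b[1][1]<y1])
a=[b for b in blobs(T[0],(3,130,60),(20,255,255),8) if 420<b[1][0]<480 and 215<b[1][1]<280][0]
b=[b for b in blobs(S[0],(3,130,60),(20,255,255),8) if 270<b[1][0]<330 and 120<b[1][1]<170][0]
print(tri([(T,a[1]),(S,b[1])]))
# cabinet front top edge & drawer
for uv in((160+230/2,50+257/2),(160+422/2,50+236/2)): print('cabfront',plane(T,uv,.115))
E
```

```text
mat [[ 0.5201 -0.2588  0.003 ]
 [ 0.5253 -0.4159  0.003 ]
 [ 0.3699 -0.4179  0.003 ]
 [ 0.3648 -0.2621  0.003 ]] [ 0.445  -0.3387  0.003 ]
scoop rough h [ 0.4913 -0.3116  0.095 ] [ 0.4512 -0.3378  0.02  ]
top [([440, 227, 12, 11, 73], array([446.4, 231.8]))]
scene [([287, 129, 9, 19, 119], array([290.2, 138. ]))]
(array([ 0.489 , -0.3195,  0.0653]), [2.5, 2.5])
cabfront [0.6232 0.1279 0.115 ]
cabfront [ 0.6524 -0.1162  0.115 ]
```

{"fn": "arm_command", "kwargs": {
  "targets": [
    [40, 60, 40, 0, 0, 0, 87],
    [80, 120, 80, 0, 0, 0, 87],
    [100, 180, 120, 0, 0, 0, 87],
    [105, 230, 140, 0, 0, 0, 87],
    [105, 230, 140, 0, 0, 0, 87]
  ]
}}

```text
time_s: 1.82
tcp_pos: [0.3418, -0.3464, 0.3644]
tcp_rot: [[0.925, 0.379, 0.002], [0.379, -0.925, -0.002], [0.001, 0.002, -1.0]]
wrist_force: [0.1, -1.0, -0.8]
opening: 0.0875
finger_force: 0.0
```

```bash
python3 - <<'E'
from h import *
np.set_printoptions(precision=4,suppress=True)
W=cam('wrist');np.savez('pics/W1.npz',f=W[0],K=W[1],R=W[2],t=W[3])
print(proj(W,[.489,-.3195,.068]),proj(W,[.445,-.339,.003]))
print('orange',[(b[0],b[1].round(1)) for b in blobs(W[0],(3,130,60),(20,255,255),40)][:4])
b=blobs(W[0],(60,80,30),(90,255,160),500)[0]
hull=cv2.convexHull(np.argwhere(b[2])[:,::-1].astype(np.int32));q=cv2.approxPolyDP(hull,12,True)[:,0];print('mat px',q.tolist(),[plane(W,c,.003) for c in q])
for n in('scoop','coil0'): print(n,[(round(b['conf'],2),[round(float(v)) for v in b['extent']]) for b in manip.boxes_of('wrist',n)])
cv2.imwrite('pics/w1.png',W[0])
E
```

```text
[337.901   71.8948] [335.4146 109.044 ]
orange [([468, 245, 28, 51, 519], array([486. , 271.1])), ([467, 192, 27, 24, 480], array([479.9, 203.4])), ([0, 46, 36, 19, 478], array([15.7, 55.8])), ([138, 245, 20, 51, 465], array([145.5, 269.6]))]
mat px [[392, 81], [357, 167], [277, 137], [307, 46]] [array([ 0.5224, -0.4092,  0.003 ]), array([ 0.3681, -0.4146,  0.003 ]), array([ 0.3628, -0.2624,  0.003 ]), array([ 0.5175, -0.2573,  0.003 ])]
scoop [(0.97, [307, 56, 55, 77]), (0.88, [0, 18, 105, 74])]
coil0 [(0.65, [341, 100, 13, 15]), (0.53, [319, 84, 11, 12]), (0.43, [338, 76, 10, 19])]
```

View pics/w1.png

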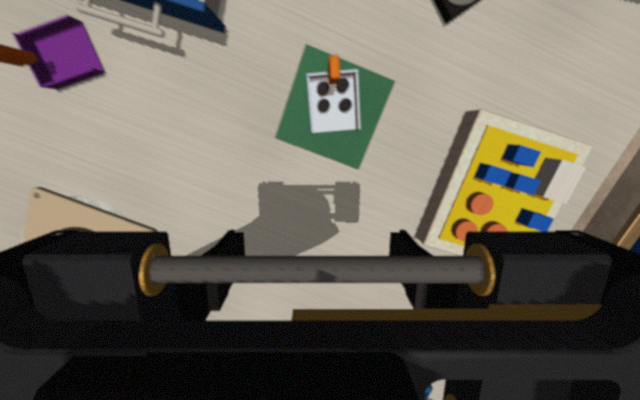

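The wrist image shows the silver scoop at (333,100) with four coils and the orange handle at (335,68), on the green mat. The purple one is at (60,50), off the mat. I'll go closer for an enlarged, more exact look.

```bash
python3 - <<'E'
from h import *
d=np.load('pics/W1.npz');K,R,t=d['K'],d['R'],d['t'];o=-R.T@t;print('cam',o,'fwd',R[2])
for dx in(0,30,60):
  for dz in(-100,-150,-180):
    o2=o+np.array([dx,dx*.4,dz])/1e3;C=(0,K,R,-R@o2);print(dx,dz,[proj(C,p).round() for p in([.489,-.3195,.095],[.41,-.36,.005])])
E
```

```text
cam [ 0.40568685 -0.31950011  0.52689914] fwd [-0.23677661 -0.09847513 -0.96656065]
0 -100 [array([347.,  50.]), array([344., 135.])]
0 -150 [array([353.,  35.]), array([348., 136.])]
0 -180 [array([357.,  23.]), array([350., 137.])]
30 -100 [array([346.,  83.]), array([343., 158.])]
30 -150 [array([351.,  75.]), array([347., 162.])]
30 -180 [array([355.,  69.]), array([349., 165.])]
60 -100 [array([345., 115.]), array([342., 180.])]
60 -150 [array([350., 113.]), array([346., 187.])]
60 -180 [array([354., 111.]), array([348., 192.])]
```

{"fn": "arm_command", "kwargs": {
  "targets": [
    [20, 10, -50, 0, 0, 0, 87],
    [40, 20, -110, 0, 0, 0, 87],
    [50, 20, -160, 0, 0, 0, 87],
    [50, 20, -160, 0, 0, 0, 87],
    [50, 20, -160, 0, 0, 0, 87]
  ]
}}

```text
time_s: 2.6
tcp_pos: [0.3907, -0.3301, 0.2043]
tcp_rot: [[0.927, 0.376, 0.001], [0.376, -0.927, -0.001], [0.001, 0.001, -1.0]]
wrist_force: [0.6, -0.1, 0.1]
opening: 0.087
finger_force: 0.0
```

```bash
python3 - <<'E'
from h import *
np.set_printoptions(precision=4,suppress=True)
W=cam('wrist');np.savez('pics/W2.npz',f=W[0],K=W[1],R=W[2],t=W[3])
print(manip.sense()['tcp_pos'])
print('orange',[(b[0],b[1].round(1)) for b in blobs(W[0],(3,130,60),(20,255,255),40)][:6])
for n in('scoop','coil0'): print(n,[(round(b['conf'],2),[round(float(v)) for v in b['extent']]) for b in manip.boxes_of('wrist',n)])
cv2.imwrite('pics/w2.png',cv2.resize(W[0][40:240,240:440],None,fx=3,fy=3,interpolation=cv2.INTER_CUBIC))
E
```

```text
[ 0.3911 -0.3303  0.2049]
orange [([293, 305, 307, 15, 2529], array([459.5, 313. ])), ([467, 245, 29, 51, 673], array([484.4, 270.3])), ([331, 77, 21, 38, 658], array([340.9,  95.5])), ([138, 245, 29, 51, 656], array([148.2, 269.5])), ([579, 219, 24, 9, 41], array([589.1, 223.1]))]
scoop [(0.97, [0, 67, 20, 38]), (0.93, [298, 75, 78, 107]), (0.48, [1, 0, 183, 49])]
coil0 [(0.73, [346, 135, 21, 18]), (0.72, [312, 110, 21, 18]), (0.56, [318, 130, 13, 24]), (0.54, [345, 105, 14, 20])]
```

View pics/w2.png

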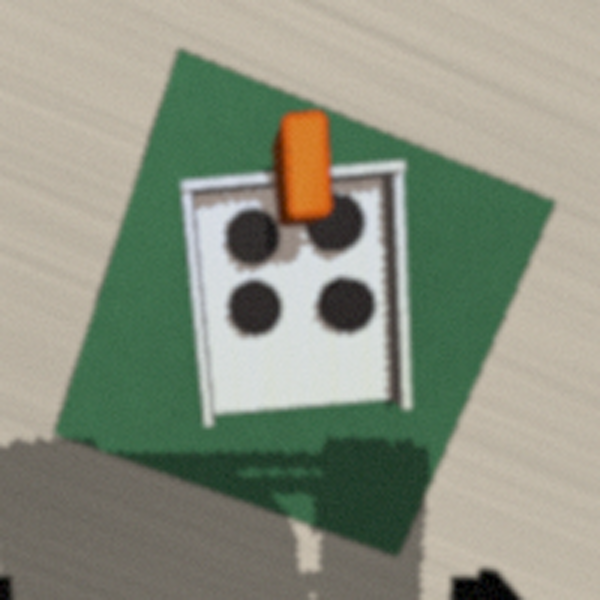

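This crop confirms it: silver tray, four coils, orange handle, on green. In the crop, the handle's top face spans about (280-330, 112-220), the back corners are (183,180) and (404,162), and the side-wall ends are (207,425) and (407,408). Now I fit the pose with two wrist views.

```bash
python3 - <<'E'
from h import *
from scipy.optimize import least_squares
np.set_printoptions(precision=4,suppress=True)
def ld(f): d=np.load(f);return d['f'],d['K'],d['R'],d['t']
W2=ld('pics/W2.npz');W1=ld('pics/W1.npz')
mod=np.array([[40,40,34],[40,-40,34],[-50,40,30],[-50,-40,30],[21,-7,94],[21,7,94],[51,-7,94],[51,7,94]])/1e3
px=np.array([[183,180],[404,162],[207,425],[407,408],[330,215],[288,220],[325,112],[285,114]])/3+[240,40]
def X(p): c,s=np.cos(p[3]),np.sin(p[3]);return mod@np.array([[c,-s,0],[s,c,0],[0,0,1]]).T+p[:3]
f=lambda p:(np.array([proj(W2,x) for x in X(p)])-px).ravel()
r=least_squares(f,[.45,-.34,.003,.4],loss='soft_l1');p=r.x;print('scoop',p[:3],np.degrees(p[3]));print(f(p).reshape(-1,2))
# orange centroid triangulated over two wrist views, handle
o1=[b for b in blobs(W1[0],(3,130,60),(20,255,255),40) if b[1][1]<90 and 300<b[1][0]<360][0][1];o2=[340.9,95.5]
print('tri handle',tri([(W1,o1),(W2,o2)]))
c,s=np.cos(p[3]),np.sin(p[3]);print('grip',p[:3]+[.036*c,.036*s,.068])
q=np.array([[180,48],[555,203],[400,555],[57,432]])/3+[240,40]
P=np.array([plane(W2,c,.003) for c in q]);print('mat',P,P.mean(0))
print(manip.sense()['joint_pos'])
E
```

```text
scoop [ 0.456  -0.3313 -0.0015] 26.749181371342434
[[-0.0921  0.3913]
 [-0.299   0.1039]
 [-0.7283 -0.7525]
 [ 0.3116 -0.4971]
 [ 1.2562  0.7135]
 [-0.2108  0.3531]
 [ 1.2111 -0.6559]
 [-1.3869  0.0627]]
tri handle (array([ 0.4873, -0.3131,  0.09  ]), [0.9, 0.9])
grip [ 0.4881 -0.3151  0.0665]
mat [[ 0.5197 -0.2568  0.003 ]
 [ 0.5235 -0.4154  0.003 ]
 [ 0.3662 -0.4208  0.003 ]
 [ 0.3614 -0.2624  0.003 ]] [ 0.4427 -0.3389  0.003 ]
[ 50.0081   6.1502 -15.9833 101.5261   1.8073  72.3654 -34.3271]
```

{"fn": "arm_command", "kwargs": {
  "targets": [
    [50, 8, -30, 0, 0, 2, 87],
    [97, 15, -60, 0, 0, 4.7, 87],
    [97, 15, -80, 0, 0, 4.7, 87],
    [97, 15, -110, 0, 0, 4.7, 87],
    [97, 15, -140, 0, 0, 4.7, 87],
    [97, 15, -152, 0, 0, 4.7, 87],
    [97, 15, -152, 0, 0, 4.7, 87],
    [97, 15, -152, 0, 0, 4.7, 0],
    [97, 15, -152, 0, 0, 4.7, 0],
    [97, 15, -152, 0, 0, 4.7, 0],
    [97, 15, -152, 0, 0, 4.7, 0],
    [97, 15, -152, 0, 0, 4.7, 0]
  ],
  "newtons": 60
}}

```text
time_s: 4.25
tcp_pos: [0.4878, -0.3139, 0.0506]
tcp_rot: [[0.892, 0.452, 0.0], [0.452, -0.892, -0.0], [-0.0, 0.0, -1.0]]
wrist_force: [0.3, -0.2, -0.4]
opening: 0.0447
finger_force: 0.0
```

{"fn": "arm_command", "kwargs": {
  "targets": [
    [0, 0, 0, 0, 0, 0, 0],
    [0, 0, 0, 0, 0, 0, 0],
    [0, 0, 0, 0, 0, 0, 0],
    [0, 0, 0, 0, 0, 0, 0],
    [0, 0, 0, 0, 0, 0, 0],
    [0, 0, 0, 0, 0, 0, 0],
    [0, 0, 0, 0, 0, 0, 0],
    [0, 0, 0, 0, 0, 0, 0]
  ],
  "newtons": 60
}}

```text
time_s: 5.25
tcp_pos: [0.4878, -0.3139, 0.0506]
tcp_rot: [[0.892, 0.452, 0.0], [0.452, -0.892, -0.0], [0.0, 0.0, -1.0]]
wrist_force: [1.6, -1.2, -0.5]
opening: 0.0142
finger_force: 59.9
```

```bash
python3 - <<'E'
from h import *
s=manip.sense();print(s['opening'],s['finger_force'])
T=cam('top');np.savez('pics/T1.npz',f=T[0],K=T[1],R=T[2],t=T[3])
cv2.imwrite('pics/d.png',cv2.resize(T[0][150:270,270:390],None,fx=5,fy=5,interpolation=cv2.INTER_CUBIC))
E
```

```text
0.014155459916037758 59.94092923589051
```

View pics/d.png

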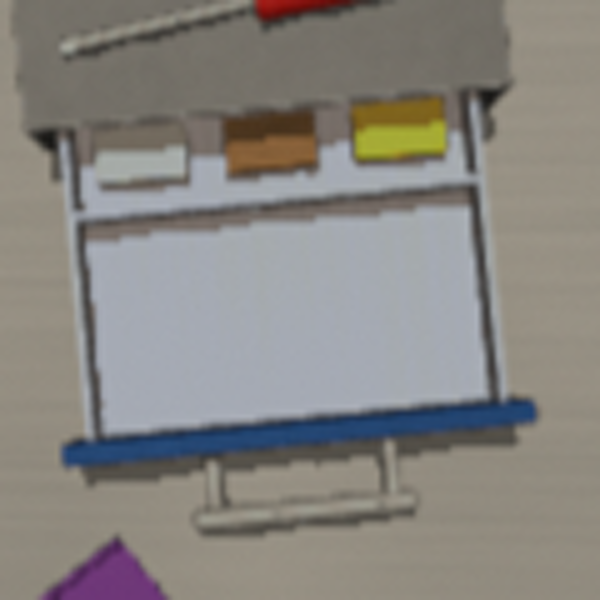

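The drawer crop shows the panel's outer top edge from (62,462) to (537,415), the divider top from (80,218) to (480,183), and the bar from (205,522) to (412,502).

```bash
python3 - <<'E'
from h import *
np.set_printoptions(precision=4,suppress=True)
d=np.load('pics/T1.npz');T=(d['f'],d['K'],d['R'],d['t'])
w=lambda u,v,z:plane(T,(u/5+270-.4,v/5+150-.4),z)
a,b=w(62,462,.104),w(537,417,.104);print('panel',a,b,(a+b)/2,np.linalg.norm(a-b))
y=(a-b)[:2];y/=np.linalg.norm(y);x=np.array([y[1],-y[0]]);print('yaw',np.degrees(np.arctan2(x[1],x[0])),x)
m=((a+b)/2)[:2];print('comp from panel',m+.0695*x)
e,f=w(80,218,.081),w(480,183,.081);print('divider',e,f,'front dist',((e+f)[:2]/2-m)@x)
h1,h2=w(205,522,.07),w(412,502,.07);print('handle',(h1+h2)/2,((h1+h2)[:2]/2-m)@x,np.linalg.norm(h1-h2))
c1,c2=w(35,130,.115),w(505,92,.115);print('cabfront',c1,c2,((c1+c2)[:2]/2-m)@x)
# panel height check using scene view: bbox projection
S=cam('scene')
bl=[q for q in blobs(S[0],(100,120,50),(125,255,255),100)]
for q in bl[:4]: print(q[0],q[1])
print([proj(S,p).round(1) for p in(a,b)])
E
```

```text
panel [0.462  0.1087 0.104 ] [ 0.4872 -0.1332  0.104 ] [ 0.4746 -0.0123  0.104 ] 0.2432097762419374
yaw 5.953488982879488 [0.9946 0.1037]
comp from panel [ 0.5438 -0.0051]
divider [0.588  0.1033 0.081 ] [ 0.6084 -0.1059  0.081 ] front dist 0.1240648750285736
handle [ 0.4354 -0.0178  0.07  ] -0.03955908204243443 0.10904074613806994
cabfront [0.6306 0.1239 0.115 ] [ 0.6523 -0.1152  0.115 ] 0.1676844587110489
[0, 3, 185, 78, 3794] [91.2707 33.427 ]
[409, 235, 81, 65, 3297] [448.0343 266.5924]
[332, 0, 69, 82, 2758] [366.5957  33.8365]
[32, 69, 179, 67, 2682] [143.2886  95.7021]
[array([378.9, 198.7]), array([320.5, 156.4])]
```

Grip is firm (60 N). Lift and carry over the compartment with the yaw aligned to the drawer (6°).

{"fn": "arm_command", "kwargs": {
  "targets": [
    [0, 0, 8, 0, 0, 0, 0],
    [0, 0, 25, 0, 0, 0, 0],
    [0, 0, 50, 0, 0, 0, 0],
    [0, 0, 80, 0, 0, -2, 0],
    [0, 5, 110, 0, 0, -4, 0],
    [5, 20, 140, 0, 0, -7, 0],
    [15, 45, 165, 0, 0, -10, 0],
    [35, 75, 174, 0, 0, -13, 0],
    [55, 110, 174, 0, 0, -16, 0],
    [75, 145, 174, 0, 0, -19, 0],
    [95, 180, 174, 0, 0, -20.9, 0],
    [110, 215, 174, 0, 0, -20.9, 0]
  ]
}}

```text
time_s: 6.85
tcp_pos: [0.5982, -0.0975, 0.2256]
tcp_rot: [[0.995, 0.104, 0.0], [0.104, -0.995, -0.0], [0.0, 0.0, -1.0]]
wrist_force: [0.9, 0.8, -4.0]
opening: 0.0134
finger_force: 59.9
```

{"fn": "arm_command", "kwargs": {
  "targets": [
    [15, 35, 0, 0, 0, 0, 0],
    [28, 65, 0, 0, 0, 0, 0],
    [38, 88, 0, 0, 0, 0, 0],
    [44, 100, 0, 0, 0, 0, 0],
    [47, 104, 0, 0, 0, 0, 0],
    [47, 104, 0, 0, 0, 0, 0],
    [47, 104, 0, 0, 0, 0, 0]
  ]
}}

```text
time_s: 7.72
tcp_pos: [0.6446, 0.0038, 0.2246]
tcp_rot: [[0.995, 0.102, -0.0], [0.102, -0.995, -0.001], [-0.0, 0.001, -1.0]]
wrist_force: [-0.5, -0.4, -3.7]
opening: 0.0138
finger_force: 59.9
```

```bash
python3 - <<'E'
from h import *
T=cam('top');S=cam('scene')
a=cv2.resize(T[0][130:270,260:400],(400,400));b=cv2.resize(S[0][100:240,260:400],(400,400))
cv2.imwrite('pics/over.png',np.hstack([a,b]))
s=manip.sense();print(s['joint_pos'],s['tcp_pos'],s['opening'],s['wrist_force'],s['moment'])
E
```

```text
[ 14.8312019   23.62757253 -26.19103844  79.14262705  10.38849203
  79.59907606 -95.43064922] [0.64465505 0.00416662 0.22464736] 0.013247376437592927 [-0.75466136  0.09173883 -3.99890398] [ 0.09959539 -0.04953276  0.00958705]
```

View pics/over.png

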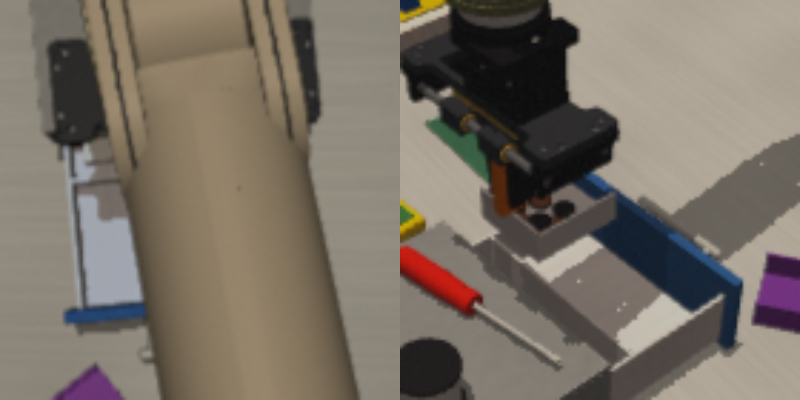

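{"fn": "arm_command", "kwargs": {
  "targets": [
    [-4, 0, 2, 0.5, -5, 0, 0],
    [-9, -1, -1, 1, -10, 0, 0],
    [-14, -1.5, -6, 1.6, -15, 0, 0],
    [-20, -2, -13, 2.1, -20, 0, 0],
    [-27, -3, -24, 2.6, -25, 0, 0],
    [-34, -3.5, -33, 3.1, -30, 0, 0],
    [-41, -4, -39, 3.6, -35, 0, 0],
    [-48.5, -5, -43, 4.2, -40, 0, 0],
    [-56.5, -6, -45, 4.7, -45, 0, 0],
    [-64.5, -7, -45, 5.2, -50, 0, 0],
    [-73, -7.5, -47, 5.7, -55, 0, 0],
    [-81, -8.5, -48, 6.2, -60, 0, 0]
  ]
}}

```text
time_s: 9.32
tcp_pos: [0.5825, -0.0044, 0.2203]
tcp_rot: [[0.567, 0.109, 0.816], [0.061, -0.994, 0.09], [0.821, -0.001, -0.57]]
wrist_force: [0.1, -0.3, -2.0]
opening: 0.0138
finger_force: 59.9
```

{"fn": "arm_command", "kwargs": {
  "targets": [
    [-7, -0.7, 0, 0.5, -4, 0, 0],
    [-14, -1.4, 0, 0.9, -8, 0, 0],
    [-14, -1.4, 0, 0.9, -8, 0, 0],
    [-14, -1.4, 0, 0.9, -8, 0, 0],
    [-14, -1.4, 0, 0.9, -8, 0, 0]
  ]
}}

```text
time_s: 9.95
tcp_pos: [0.5855, -0.0099, 0.2606]
tcp_rot: [[0.505, 0.114, 0.856], [0.054, -0.993, 0.1], [0.861, -0.004, -0.508]]
wrist_force: [-0.1, -0.1, -2.8]
opening: 0.014
finger_force: 59.9
```

```bash
python3 - <<'E'
from h import *
S=cam('scene')
cv2.imwrite('pics/pour.png',cv2.resize(S[0][90:250,260:420],(600,600)))
s=manip.sense();print(s['joint_pos'],s['tcp_pos'],s['tcp_rot'],s['opening'],s['wrist_force'],s['moment'])
print([(round(b['conf'],2),[round(float(v)) for v in b['extent']]) for b in manip.boxes_of('scene','coil0')])
E
```

```text
[ -7.21043193 -18.90225972   6.23756222 138.43023635 -72.5869029
   3.76473472 -13.24817193] [ 0.58560254 -0.00997885  0.26061925] [[ 0.50501992  0.1138393   0.85556735]
 [ 0.05433825 -0.99349084  0.10011648]
 [ 0.86139552 -0.00407078 -0.50791849]] 0.013390843947262632 [ 0.27218914  0.40722008 -2.33632107] [-0.17819593  1.55248404  0.05017694]
[(0.5, [336, 192, 4, 7]), (0.43, [329, 193, 6, 10]), (0.21, [286, 158, 95, 86])]
```

View pics/pour.png

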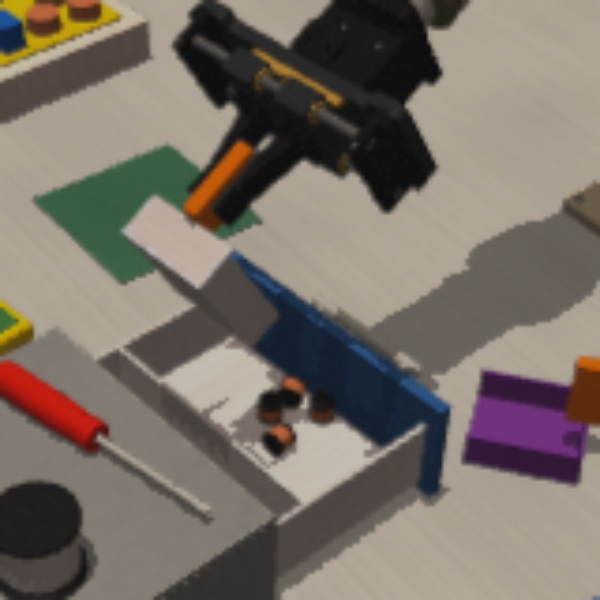

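All four coils lie in the front compartment: in the crop they are at (270,405), (292,388), (322,405) and (278,438). The scoop is empty. Untilt gently away from the joint limits.

{"fn": "arm_command", "kwargs": {
  "targets": [
    [4, 1, 5, -0.5, 5, 0, 0],
    [9, 2, 8, -1, 10, 0, 0],
    [15, 3, 10, -1.6, 15, 0, 0],
    [22, 4, 12, -2.1, 20, 0, 0],
    [29, 5, 12, -2.6, 25, 0, 0],
    [36, 6, 12, -3.1, 30, 0, 0],
    [43, 8, 10, -3.6, 35, 0, 0],
    [49, 10, 8, -4.2, 40, 0, 0],
    [54, 12, 5, -4.7, 45, 0, 0],
    [58, 13, 0, -5.2, 50, 0, 0],
    [59, 14, -5, -5.7, 55, 0, 0],
    [59, 14, -10, -6.2, 59, 0, 0]
  ]
}}

```text
time_s: 11.55
tcp_pos: [0.6453, 0.0039, 0.2507]
tcp_rot: [[0.994, 0.105, -0.0], [0.105, -0.994, 0.012], [0.001, -0.011, -1.0]]
wrist_force: [0.2, -0.4, -3.3]
opening: 0.0136
finger_force: 59.9
```

```bash
python3 - <<'E'
from h import *
from scipy.spatial.transform import Rotation as Ro
s=manip.sense();print(s['joint_pos'].round(1),s['tcp_pos'],s['opening'],s['moment'])
R=np.array(s['tcp_rot'])
G=np.array([[.892,.452,0],[.452,-.892,0],[0,0,-1.]])
print('rotvec to pickup',np.degrees(Ro.from_matrix(G@R.T).as_rotvec()),'shift',(np.array([.4878,-.3139,.0506])-s['tcp_pos'])*1e3)
E
```

```text
[  29.5   28.1  -48.5   75.9   20.1   84.8 -101.2] [0.64525868 0.00387356 0.25065719] 0.013582478444980383 [ 0.07654777 -0.07388565 -0.0049955 ]
rotvec to pickup [-0.65102007 -0.1329836  20.84836657] shift [-157.45867866 -317.77355567 -200.0571893 ]
```

{"fn": "arm_command", "kwargs": {
  "targets": [
    [-8, -20, 0, 0, 0, 2, 0],
    [-22, -50, 0, 0, 0, 4, 0],
    [-42, -90, 0, 0, 0, 7, 0],
    [-62, -130, 0, 0, 0, 10, 0],
    [-84, -170, -5, 0, 0, 13, 0],
    [-106, -210, -15, 0, 0, 16, 0],
    [-128, -250, -30, 0, 0, 18, 0],
    [-146, -285, -55, -0.3, 0, 20, 0],
    [-160, -310, -85, -0.6, -0.1, 20.8, 0],
    [-166, -322, -120, -0.6, -0.1, 20.8, 0],
    [-167, -323, -150, -0.6, -0.1, 20.8, 0],
    [-167, -323, -175, -0.6, -0.1, 20.8, 0]
  ]
}}

```text
time_s: 13.05
tcp_pos: [0.4773, -0.3193, 0.0749]
tcp_rot: [[0.893, 0.451, 0.002], [0.451, -0.893, 0.002], [0.003, -0.001, -1.0]]
wrist_force: [0.4, 0.2, -2.8]
opening: 0.0138
finger_force: 59.9
```

```bash
python3 - <<'E'
from h import *
s=manip.sense();print(s['tcp_pos'],s['tcp_rot'].round(3) if hasattr(s['tcp_rot'],'round') else s['tcp_rot'])
S=cam('scene');cv2.imwrite('pics/ret.png',cv2.resize(S[0][90:220,240:370],(600,600)))
E
```

```text
[ 0.47734358 -0.3193469   0.07491968] [[ 0.893  0.451  0.002]
 [ 0.451 -0.893  0.002]
 [ 0.003 -0.001 -1.   ]]
```

View pics/ret.png

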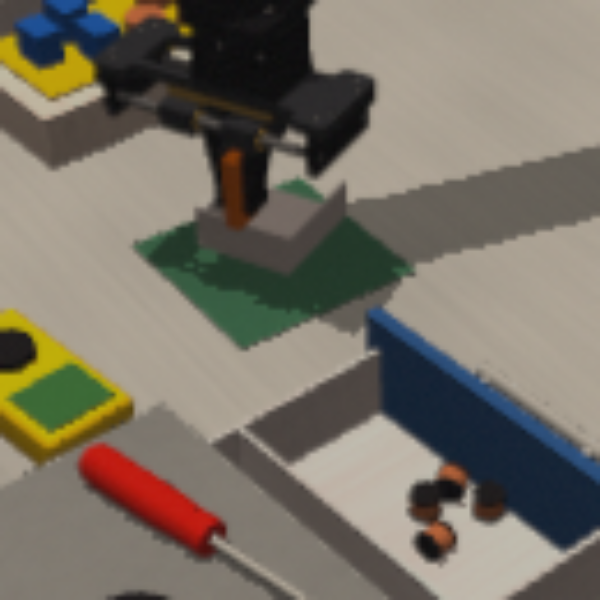

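The scoop is level over the mat, with its tray at about (270,235) in the crop. All four coils show in the drawer. Set it down.

{"fn": "arm_command", "kwargs": {
  "targets": [
    [0, 0, -10, 0, 0, 0, 0],
    [0, 0, -17, 0, 0, 0, 0],
    [0, 0, -21, 0, 0, 0, 0],
    [0, 0, -23, 0, 0, 0, 0],
    [0, 0, -24, 0, 0, 0, 0],
    [0, 0, -24, 0, 0, 0, 0],
    [0, 0, -24, 0, 0, 0, 20],
    [0, 0, -24, 0, 0, 0, 40],
    [0, 0, -24, 0, 0, 0, 50],
    [0, 0, -24, 0, 0, 0, 50],
    [0, 0, -24, 0, 0, 0, 50],
    [0, 0, -24, 0, 0, 0, 50]
  ]
}}

```text
time_s: 14.6
tcp_pos: [0.4778, -0.3189, 0.0525]
tcp_rot: [[0.892, 0.452, 0.003], [0.452, -0.892, 0.001], [0.003, 0.0, -1.0]]
wrist_force: [-0.4, 0.7, -0.3]
opening: 0.0494
finger_force: 0.0
```

{"fn": "arm_command", "kwargs": {
  "targets": [
    [0, 0, 15, 0, 0, 0, 50],
    [0, 0, 45, 0, 0, 0, 50],
    [0, 0, 85, 0, 0, 0, 40],
    [-5, 20, 105, 0, 0, -3, 0],
    [-15, 60, 110, 0, 0, -6, 0],
    [-28, 105, 110, 0, 0, -10, 0],
    [-40, 150, 110, 0, 0, -14, 0],
    [-52, 200, 110, 0, 0, -18, 0],
    [-65, 245, 110, 0, 0, -20.9, 0],
    [-74, 280, 108, 0, 0, -20.9, 0],
    [-77, 297, 105, 0, 0, -20.9, 0],
    [-77, 297, 105, 0, 0, -20.9, 0]
  ],
  "newtons": 20
}}

```text
time_s: 16.1
tcp_pos: [0.401, -0.0217, 0.1578]
tcp_rot: [[0.994, 0.106, 0.003], [0.106, -0.994, -0.001], [0.003, 0.001, -1.0]]
wrist_force: [0.8, -0.6, 0.5]
opening: 0.0005
finger_force: 0.0
```

```bash
python3 - <<'E'
from h import *
np.set_printoptions(precision=4,suppress=True)
s=manip.sense();print(s['tcp_pos'],s['joint_pos'],s['opening'])
S=cam('scene');a=S[0][110:230,250:410];T=cam('top')[0][200:300,260:480]
W=cam('wrist')
cv2.imwrite('pics/pre.png',np.vstack([cv2.resize(a,(400,300)),cv2.resize(W[0],(400,250))]))
E
```

```text
[ 0.401  -0.0217  0.1578] [ 60.8312  -7.3201 -59.0735 117.5067  -6.8027  66.2301 -79.2403] 0.00047765107292933374
```

View pics/pre.png

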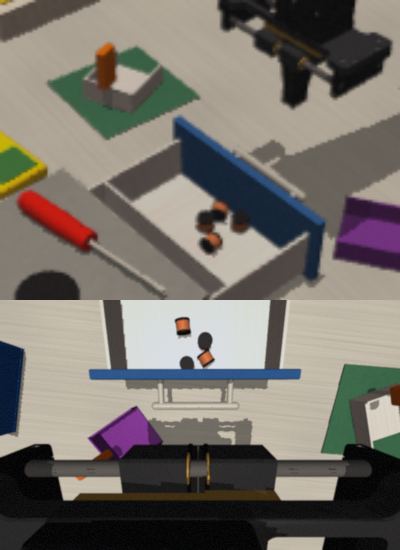

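The scoop stands upright on the mat, and the closed fingers are in front of the bar at about (198,405) in the wrist part, clear of the purple scoop. Descend and push slowly.

{"fn": "arm_command", "kwargs": {
  "targets": [
    [0, 0, -35, 0, 0, 0, 0],
    [0, 0, -70, 0, 0, 0, 0],
    [0, 0, -95, 0, 0, 0, 0],
    [0, 0, -100, 0, 0, 0, 0],
    [5, 0.5, -100, 0, 0, 0, 0],
    [10, 1, -100, 0, 0, 0, 0],
    [15, 1.5, -100, 0, 0, 0, 0],
    [20, 2, -100, 0, 0, 0, 0],
    [26, 2.7, -100, 0, 0, 0, 0],
    [34, 3.5, -100, 0, 0, 0, 0],
    [43, 4.5, -100, 0, 0, 0, 0],
    [52, 5.4, -100, 0, 0, 0, 0]
  ]
}}

```text
time_s: 17.75
tcp_pos: [0.4534, -0.0165, 0.0574]
tcp_rot: [[0.995, 0.104, 0.003], [0.104, -0.995, 0.0], [0.003, 0.0, -1.0]]
wrist_force: [-1.6, -0.3, 0.9]
opening: 0.0002
finger_force: 0.8
```

```bash
python3 - <<'E'
from h import *
W=cam('wrist');s=manip.sense();print(s['wrist_force'],s['tcp_pos'])
S=cam('scene')
print([(round(b['conf'],2),[round(float(v)) for v in b['extent']]) for b in manip.boxes_of('scene','drawer')])
for q in blobs(S[0],(100,120,30),(125,255,255),100): 
    if 150<q[1][1]<230 and 250<q[1][0]<400: print(q[0],q[1])
E
```

```text
[-0.15070311 -0.4969489   0.35361752] [ 0.4545757  -0.01629658  0.05763996]
[(0.74, [285, 161, 84, 82]), (0.71, [256, 186, 33, 24]), (0.27, [334, 198, 6, 12])]
[311, 162, 59, 66, 1146] [339.86910995 192.14746946]
```

{"fn": "arm_command", "kwargs": {
  "targets": [
    [8, 0.8, 0, 0, 0, 0, 0],
    [17, 1.8, 0, 0, 0, 0, 0],
    [26, 2.7, 0, 0, 0, 0, 0],
    [35, 3.6, 0, 0, 0, 0, 0],
    [44, 4.6, 0, 0, 0, 0, 0],
    [53, 5.5, 0, 0, 0, 0, 0],
    [62, 6.5, 0, 0, 0, 0, 0],
    [70, 7.3, 0, 0, 0, 0, 0],
    [78, 8.1, 0, 0, 0, 0, 0],
    [85, 8.9, 0, 0, 0, 0, 0],
    [91, 9.5, 0, 0, 0, 0, 0],
    [95, 9.9, 0, 0, 0, 0, 0]
  ]
}}

```text
time_s: 19.4
tcp_pos: [0.5482, -0.0066, 0.0575]
tcp_rot: [[0.995, 0.104, 0.003], [0.104, -0.995, 0.0], [0.003, 0.0, -1.0]]
wrist_force: [-0.9, 1.1, 0.6]
opening: 0.0007
finger_force: 0.7
```

{"fn": "arm_command", "kwargs": {
  "targets": [
    [2, 0.2, 0, 0, 0, 0, 0],
    [4, 0.4, 0, 0, 0, 0, 0],
    [6, 0.6, 0, 0, 0, 0, 0],
    [8, 0.8, 0, 0, 0, 0, 0],
    [10, 1, 0, 0, 0, 0, 0],
    [12, 1.2, 0, 0, 0, 0, 0],
    [14, 1.4, 0, 0, 0, 0, 0]
  ]
}}

```text
time_s: 20.27
tcp_pos: [0.5609, -0.0053, 0.0573]
tcp_rot: [[0.995, 0.104, 0.001], [0.104, -0.995, -0.0], [0.0, 0.0, -1.0]]
wrist_force: [-10.7, -1.0, 6.4]
opening: 0.0006
finger_force: 5.1
```

```bash
python3 - <<'E'
from h import *
s=manip.sense();print(s['wrist_force'],s['tcp_pos'])
S=cam('scene')
for q in blobs(S[0],(100,120,30),(125,255,255),60): 
    if 150<q[1][1]<260 and 220<q[1][0]<400: print(q[0],q[1])
x=np.array([.9946,.1037]);a=np.array([.462,.1087])
for d in(.156,.03,.02,.01,0): print(d,proj(S,[*(a+x*(.156-d)),.104]).round(1))
E
```

```text
[-10.74317447  -1.03653139   6.43690333] [ 0.56092178 -0.00532895  0.05731475]
[282, 177, 59, 70, 533] [316.00375235 208.71482176]
0.156 [378.9 198.7]
0.03 [344.6 221.3]
0.02 [341.7 223.2]
0.01 [338.8 225.2]
0 [335.8 227.1]
```

```bash
python3 - <<'E'
from h import *
S=cam('scene');W=cam('wrist')
cv2.imwrite('pics/push.png',np.hstack([cv2.resize(S[0][130:260,240:370],(400,400)),cv2.resize(W[0][0:250,120:520],(400,250))[:,:].copy() if 0 else cv2.copyMakeBorder(cv2.resize(W[0][0:250,120:520],(400,250)),0,150,0,0,cv2.BORDER_CONSTANT)]))
E
```

```text
(no output)
```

View pics/push.png

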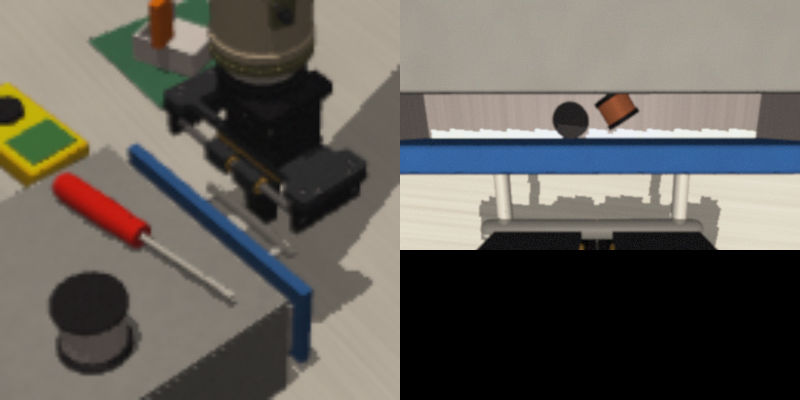

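That view (the last one I'm taking; I've gone one over the picture limit) shows the drawer open about 15 mm at the detent, with nothing in the way. I'll carry on in small steps, relying on numbers only.

{"fn": "arm_command", "kwargs": {
  "targets": [
    [1, 0.1, 0, 0, 0, 0, 0],
    [2, 0.2, 0, 0, 0, 0, 0],
    [3, 0.3, 0, 0, 0, 0, 0],
    [4, 0.4, 0, 0, 0, 0, 0],
    [5, 0.5, 0, 0, 0, 0, 0]
  ]
}}

```text
time_s: 21.05
tcp_pos: [0.5649, -0.0049, 0.0572]
tcp_rot: [[0.995, 0.104, -0.002], [0.104, -0.995, -0.001], [-0.002, 0.001, -1.0]]
wrist_force: [-11.1, -0.1, 7.5]
opening: 0.0003
finger_force: 5.7
```

{"fn": "arm_command", "kwargs": {
  "targets": [
    [1, 0.1, 0, 0, 0, 0, 0],
    [2, 0.2, 0, 0, 0, 0, 0],
    [3, 0.3, 0, 0, 0, 0, 0],
    [4, 0.4, 0, 0, 0, 0, 0],
    [5, 0.5, 0, 0, 0, 0, 0],
    [6, 0.6, 0, 0, 0, 0, 0]
  ]
}}

```text
time_s: 21.8
tcp_pos: [0.5715, -0.0042, 0.0572]
tcp_rot: [[0.995, 0.104, -0.0], [0.104, -0.995, -0.001], [-0.0, 0.001, -1.0]]
wrist_force: [-6.9, 0.0, 3.9]
opening: 0.0001
finger_force: 3.4
```

```bash
python3 - <<'E'
from h import *
s=manip.sense();print(s['wrist_force'],s['tcp_pos'])
S=cam('scene')
for q in blobs(S[0],(100,120,30),(125,255,255),60): 
    if 150<q[1][1]<260 and 220<q[1][0]<400: print(q[0],q[1])
E
```

```text
[-6.88205933e+00  4.11177249e-03  3.88209157e+00] [ 0.57151164 -0.00422546  0.05719561]
[279, 179, 59, 70, 300] [315.49333333 211.8       ]
```

Force is falling, so it's near or past the crest. Continue.

{"fn": "arm_command", "kwargs": {
  "targets": [
    [1, 0.1, 0, 0, 0, 0, 0],
    [2, 0.2, 0, 0, 0, 0, 0],
    [3, 0.3, 0, 0, 0, 0, 0],
    [4, 0.4, 0, 0, 0, 0, 0],
    [5, 0.5, 0, 0, 0, 0, 0],
    [5, 0.5, 0, 0, 0, 0, 0]
  ]
}}

```text
time_s: 22.6
tcp_pos: [0.5783, -0.0037, 0.0575]
tcp_rot: [[0.995, 0.104, 0.004], [0.104, -0.995, 0.0], [0.004, 0.0, -1.0]]
wrist_force: [-0.8, 1.0, -1.8]
opening: 0.0004
finger_force: 0.4
```

```bash
python3 - <<'E'
from h import *
s=manip.sense();print(s['wrist_force'],s['tcp_pos'])
S=cam('scene')
for q in blobs(S[0],(100,120,30),(125,255,255),60): 
    if 150<q[1][1]<260 and 220<q[1][0]<400: print(q[0],q[1])
E
```

```text
[-0.78199736  1.03791382 -1.84710983] [ 0.5782844  -0.00366529  0.05752225]
[301, 198, 35, 51, 81] [325.02469136 222.65432099]
```

The drawer has been drawn in. Press lightly to confirm the stop.

{"fn": "arm_command", "kwargs": {
  "targets": [
    [1, 0.1, 0, 0, 0, 0, 0],
    [2, 0.2, 0, 0, 0, 0, 0],
    [3, 0.3, 0, 0, 0, 0, 0],
    [4, 0.4, 0, 0, 0, 0, 0]
  ]
}}

```text
time_s: 23.15
tcp_pos: [0.5792, -0.0036, 0.0573]
tcp_rot: [[0.995, 0.104, -0.003], [0.104, -0.995, -0.002], [-0.003, 0.001, -1.0]]
wrist_force: [-18.4, -1.9, 13.8]
opening: 0.0007
finger_force: 9.8
```

Firm end stop: 18 N with the TCP halted. Back off and lift clear.

{"fn": "arm_command", "kwargs": {
  "targets": [
    [-4, -0.4, 0, 0, 0, 0, 0],
    [-12, -1.2, 0, 0, 0, 0, 0],
    [-25, -2.5, 0, 0, 0, 0, 0],
    [-45, -4.7, 10, 0, 0, 0, 0],
    [-70, -7, 40, 0, 0, 0, 0],
    [-90, -9, 80, 0, 0, 0, 0],
    [-100, -30, 120, 0, 0, 0, 0],
    [-105, -70, 160, 0, 0, 0, 0],
    [-105, -120, 170, 0, 0, 0, 0],
    [-105, -120, 170, 0, 0, 0, 0],
    [-105, -120, 170, 0, 0, 0, 0]
  ]
}}

```text
time_s: 24.52
tcp_pos: [0.4763, -0.1227, 0.2271]
tcp_rot: [[0.995, 0.104, 0.002], [0.104, -0.995, 0.0], [0.002, 0.0, -1.0]]
wrist_force: [0.4, 1.2, -0.4]
opening: 0.0004
finger_force: 0.0
```

```bash
python3 - <<'E'
from h import *
np.set_printoptions(precision=4,suppress=True)
s=manip.sense();print(s['wrist_force'],s['tcp_pos'])
S=cam('scene');T=cam('top')
for n,C in(('scene',S),('top',T)):
    for q in blobs(C[0],(100,120,30),(125,255,255),40):
        if (n=='scene' and 150<q[1][1]<260 and 220<q[1][0]<400) or (n=='top' and 265<q[1][0]<400 and 100<q[1][1]<260): print(n,q[0],q[1])
    print(n,'scoop',[(round(b['conf'],2),[round(float(v)) for v in b['extent']]) for b in manip.boxes_of(n,'scoop')], 'mat',[(round(b['conf'],2),[round(float(v)) for v in b['extent']]) for b in manip.boxes_of(n,'mat')])
o=lambda C,x0,x1,y0,y1:[b for b in blobs(C[0],(3,130,60),(20,255,255),8) if x0<b[1][0]<x1 and y0<b[1][1]<y1]
a=o(T,420,480,215,280);b=o(S,270,330,120,170);print([q[1] for q in a],[q[1] for q in b])
if a and b: print('handle',tri([(T,a[0][1]),(S,b[0][1])]))
for t in('top','scene'):
  C={'top':T,'scene':S}[t]
  print(t,'panel outer corners if closed',[proj(C,[*(np.array(p)+.156*np.array([.9946,.1037])),.104]).round(1) for p in([.462,.1087],[.4872,-.1332])])
E
```

```text
[ 0.3842  1.2301 -0.3743] [ 0.4763 -0.1227  0.2271]
scene [315, 210, 21, 39, 49] [330.2041 228.7347]
scene scoop [(0.88, [387, 182, 40, 40]), (0.7, [281, 128, 32, 28])] mat [(0.92, [272, 128, 56, 40])]
top [277, 168, 93, 15, 519] [323.1734 174.9846]
top scoop [(0.81, [265, 259, 44, 45]), (0.65, [449, 228, 19, 38])] mat [(0.76, [449, 220, 26, 54])]
[] [array([291.9231, 136.0598])]
top panel outer corners if closed [array([276.6, 181.3]), array([370.9, 172.4])]
scene panel outer corners if closed [array([335.8, 227.1]), array([278.9, 178.5])]
```

```bash
python3 -c "
from bench import manip
print(manip.close_job())"
```

```text
the job is handed in; nothing more can be done
None
```

The job is handed in with no verdict returned: all four coils went into the front compartment, the empty scoop is upright on its mat and the drawer is home against its stop with no slam; I viewed 11 pictures, one over the limit of 10.

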